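# Spring check of a belt tensioner arm

### The arm

A 6-joint arm with a two-finger parallel gripper is mounted at the origin on a cart in front of the work surface, level with it; the furniture and walls round the work are solid. World frame = base frame: x ahead of the robot, y to its left, z up, the work surface at z = 0. Lengths are in m, angles in rad, forces in N, time in s.
With the tool pointing down it reaches from about 0.25 to 0.725 m from the base axis. Payload 4 kg.
Tool frame: the origin (TCP) lies at the centre of the arm's flange, where the gripper is bolted on; the fingertips stand 173 mm ahead of it and the grasp point (between the pads) lies 155 mm ahead of it; x points along the fingers, z is the direction in which the jaws open and shut, and the axes are right-handed (so a half turn about x gives the same grasp; the last joint's range is limited). The gripper opens to 85 mm and grips with 20 to 120 N. Pads are 22 mm wide; open, the fingers measure 114 mm over their backs; the gripper's body (76 mm by 85 mm) begins 54 mm behind the grasp point. The pads swing forward as they close: fully open they stand 13 mm farther back than shut.
Start: joints at [1.342, 0.241, 0.005, 1.335, 0, 1.571], TCP at [0.113, 0.487, 0.405] pointing down, gripper open.
Joint ranges: [-2.72, 2.72], [-1.05, 1.87], [-1.09, 1.28], [-1.99, 2.15], [-1.42, 1.44], [-3.14, 3.14]. Speed limits (rad/s): [2.79, 2.79, 3.14, 3.14, 3.14, 3.14].

### API

Orientations are given as a unit quaternion [x, y, z, w].
In Python, from workcell import bot gives the robot as it stands.
- The arm moves only by the tool arm_command, never from a script. Its argument "moves" is one flat list of numbers, 7 for each row, row after row: the shift along the tool's x, y, z in m, then the turn, a rotation vector about the tool's x, y, z in rad, then the closure, from -1 (fully open) to 1 (shut). A call has 1 to 20 rows; each row shifts and turns the pose as measured when the row begins, along the tool's axes as they then stand; what a row does not reach is not made up. A row lasts 1/12 s, in which the tool goes at most 41.7 mm and 7.16 degrees, less where a joint would pass 70% of its speed; a pose out of reach is approached as far as the arm can. A call with a gripper value outside its range is refused whole. The fingers move at their own pace and stop on an object; the grip force is fixed at half the most. Time passes only in rows, so rows that do not move let the fingers close. It gives the time, the measured TCP pose, the force and the opening at its end, in the units of the state.
- bot.get_obs(): the state, without advancing time (a new reading comes with each control period).
- bot.camera(name): name is "side" or "top" or "wrist"; returns the picture (480x640x3 uint8, red, green, blue); there is no depth.
- bot.get_calibration(name): a dict with "mtx" (3x3 intrinsics, pixels), "world_from_camera" (4x4, takes a point from camera to world coordinates); the wrist camera has in their place "mount" (4x4, takes a point from camera to tool coordinates, whose origin is the TCP and whose axes are the tool frame's). Camera axes: x right, y up, looking along -z (the intrinsics and any distortion apply to the point x, -y, -z); pixel columns grow to the right and rows downward; lengths in m; the calibration is good to about 2 mm. A picture is of the moment at which its call begins: read the wrist's pose just before it. get_calibration takes no time and is no camera call.
- bot.job_done(): hands the job in, once; it reports no verdict.
The state is a dict: "clock": time; "joint_pos": joint angles; "joint_vel": joint speeds; "tau": joint torques, N m; "eef_pos": TCP position; "tool_rot": TCP orientation; "ft_force": force on the tool from outside, world axes, zero at the start; "ft_torque": the same for the moment, N m; "grip_width": finger opening in m.
Only numpy, scipy, OpenCV 4.12 (cv2) and the standard library are available. Lean on these libraries where they do the work, as an engineer would, in place of code of your own. Each camera call takes 0.05 s, during which the arm holds its last target.

### The job

Check the spring of the belt tensioner on its test plate: gently bring the tell-tale needle down the scale by its pin until it meets the resting arm, never pushing it up the scale by hand. Then push the arm's roller up the scale with the tips of the closed fingers (do not grip it), hold a steady 15 N (within 2 N) for a full second, never more than 19 N, and let the arm back to rest under control so that it does not snap, leaving the needle standing at the reading. Record the result: push the slide fully to the low end of the scale if the needle stands short of the thick long mark, fully to the high end if it stands beyond, and leave the things round the plate alone.

Things in the scene. Friction and masses are not known exactly. Their poses are not given: they have to be found in the camera images.
- test_plate: fixed grey steel plate, 14 mm thick, 293 mm long (x), 200 mm wide (y; 130 mm from x = -65 mm to the far edge). Origin: on the pivot axis at table level. Its -x axis points from the pivot to the near edge (x = -213 mm). The scale's low end is on its +y side, the high end on its -y side: up the scale is toward -y, counter-clockwise seen from above.
- long_mark (a point): the thick long black mark on the white arc scale, at 0.25 rad, 149 mm from the pivot, on the plate (15 mm up). The scale has thin marks every 0.05 rad from 0 (low end) to 0.6 rad and lies 135 to 163 mm from the pivot; its 0 is 0.3 rad from the plate's -x axis, toward +y.
- pivot (a point): point on the vertical pivot axis of arm and needle, 35 mm above the table; the round dark hub there is 62 mm across and reaches up to 74 mm. A thin steel spring leg runs from it along the arm's up-scale edge and moves with the arm.
- tensioner_arm (a joint): turn of the dark steel tensioner arm, rad: 0 = at rest at the scale's low end, grows up the scale, hard stop at 0.6. A bar 20 mm wide, 30 to 40 mm above the table. A spring holds it at rest: about 0.25 N more per mm of roller travel, on top of a pre-load of about 2 to 12 N at the roller that differs each time and is not known; 15 N is reached between 0.07 and 0.46 rad.
- roller (a point): centre of the grey upright, freely turning roller on the arm's free end, 30 mm across (33 mm at its two flanges), from 42 to 75 mm above the table (bolt head 79 mm); this point is 58 mm above the table, 120 mm from the pivot axis. Push it from its low-scale (+y) side, at right angles to the arm.
- telltale (a joint): where the thin aluminium tell-tale needle stands on the scale, rad (same pivot). It turns stiffly (about 1 N at its pin) and stays where it is left. It lies under the arm, 18 to 24 mm above the table; where it meets the arm it has the arm's value (0 with the arm at rest), and the arm carries it up the scale but not back. It starts far up the scale, left from the last test.
- telltale_pin (a point): upright pin of the needle, 12 mm across (16 mm at its black head), standing from 20 up to 68 mm above the table; this point is on its axis 52 mm above the table, 75 mm from the pivot, 0.30 rad ahead (up the scale) of the needle's line
- result_slide (a joint): travel of the black result slide along the plate's y, m: 0 = middle, +0.025 = stop at the high end (the plate's -y side), -0.025 = stop at the low end (+y side). About 1.5 N moves it; it stays where it is left. It starts near the middle.
- slide_pin (a point): on the axis of the upright pin of the result slide, 45 mm above the table; the pin is 14 mm across (18 mm at its head), from 21 to 68 mm above the table, 188 mm from the pivot along the plate's -x axis
- tea_scoop: loose bystander: small metal scoop, 193 mm long (x), 48 mm wide, 22 mm high, lying; origin under its middle
- tape_roll: loose bystander: roll of brown tape, 96 mm across, 48 mm high; origin at the underside's centre
- date_stamp: loose bystander: wooden hand stamp, 27 x 46 x 70 mm, standing; origin at the underside's centre

How it is judged:
By the outcome, as a careful person would: the job done as asked, in the order asked, and still so for the second after the job is handed in, with the robot touching nothing.
It also fails if it takes over 58 s, if anything falls off the work surface, if the arm or the gripper's body presses on something with over 40 N, if the wrist force passes 120 N, or if a joint passes its speed limit or range.

## Working session

There is one attempt and no reset: what is moved stays moved. The work goes in short steps, Python scripts to look and compute and a tool call to move; the robot and the scene stay as the last step left them, time stands still between calls to the robot, and variables do not carry over. Pictures are saved under pics/ and viewed, and the job is handed in when it is done.

Besides the shell and the picture viewer there is one more tool, called after "Emit:" as a command line: name --argument value ..., lists and objects as JSON in quotes. arm_command: Moves the arm, as the interface text tells. Its arguments: {"type":"object","properties":{"moves":{"type":"array"}},"required":["moves"]}

```bash
ls; mkdir -p pics
cat > h.py <<'E'
import numpy as np, cv2
from workcell import bot
def snap(n,f):
    im=bot.camera(n); cv2.imwrite('pics/'+f,im[:,:,::-1]); return im
E
python3 - <<'E'
from h import *
o=bot.get_obs()
for k,v in o.items(): print(k,np.round(v,4))
for n in ['side','top','wrist']:
    c=bot.get_calibration(n); print(n,{k:np.round(v,4).tolist() for k,v in c.items()})
snap('top','top0.png'); snap('side','side0.png')
E
```

```text
pics
clock 0.0
joint_pos [ 1.342   0.2414  0.0037  1.3352 -0.      1.5708]
joint_vel [ 0.0008  0.0029  0.0006 -0.0002  0.0007  0.0018]
tau [-2.00000e-04 -3.72320e+01  2.52408e+01  1.69000e-02 -1.00000e-04
  0.00000e+00]
eef_pos [0.1133 0.4867 0.4038]
tool_rot [-0.4401  0.5544  0.4392  0.5532]
ft_force [-0.6141 -0.1112  0.0165]
ft_torque [ 0.0288  0.0235 -0.0516]
grip_width 0.0856
side {'mtx': [[435.1265, 0.0, 320.7464], [0.0, 435.1265, 237.66], [0.0, 0.0, 1.0]], 'world_from_camera': [[-0.9875, 0.0805, -0.1354, 0.4182], [-0.1569, -0.4248, 0.8916, 1.0812], [0.0143, 0.9017, 0.4322, 0.5394], [0.0, 0.0, 0.0, 1.0]]}
top {'mtx': [[462.8835, 0.0, 325.1695], [0.0, 462.8835, 233.9697], [0.0, 0.0, 1.0]], 'world_from_camera': [[0.0229, 0.9958, -0.0888, 0.4805], [-0.9996, 0.024, 0.0117, 0.1193], [0.0138, 0.0885, 0.996, 1.051], [0.0, 0.0, 0.0, 1.0]]}
wrist {'mtx': [[345.5758, 0.0, 317.5608], [0.0, 345.5758, 242.2408], [0.0, 0.0, 1.0]], 'mount': [[0.0005, 0.325, -0.9457, 0.0298], [-0.0016, 0.9457, 0.325, 0.0843], [1.0, 0.0013, 0.001, 0.0004], [0.0, 0.0, 0.0, 1.0]]}
```

View pics/top0.png

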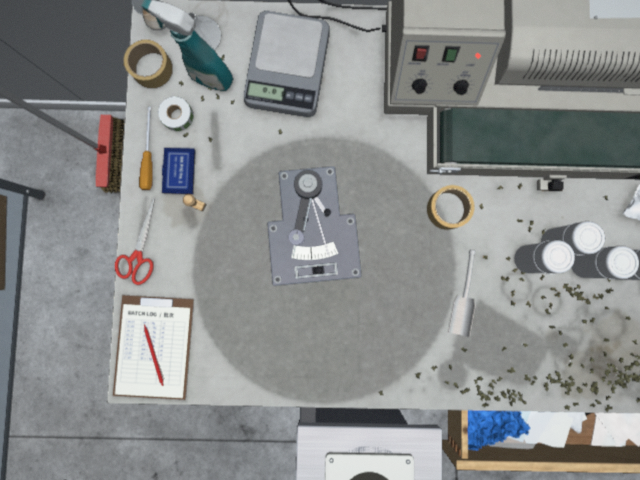

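View pics/side0.png

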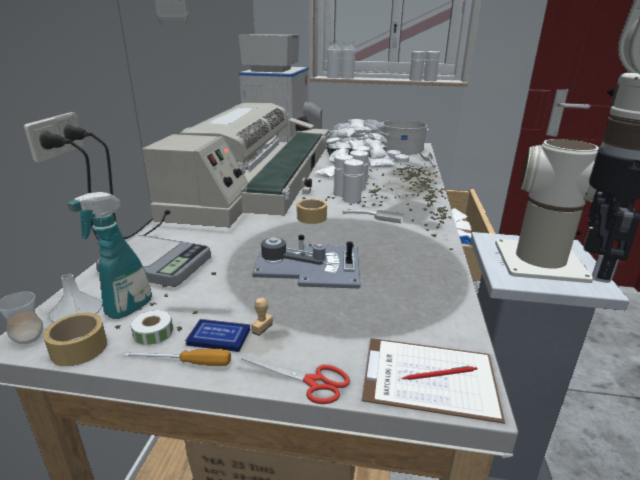

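The top view shows the plate with the hub near (309,183), the roller near (296,237), the needle pin near (327,211) and the slide pin near (318,270). I'll zoom in on it.

Run:
```python
from h import *
im=cv2.imread('pics/top0.png')[155:295,255:375]
cv2.imwrite('pics/top0z.png',cv2.resize(im,None,fx=4.2,fy=4.2,interpolation=cv2.INTER_CUBIC))
im=cv2.imread('pics/side0.png')[225:295,245:375]
cv2.imwrite('pics/side0z.png',cv2.resize(im,None,fx=6,fy=6,interpolation=cv2.INTER_CUBIC))
```

```text
(no output)
```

View pics/top0z.png

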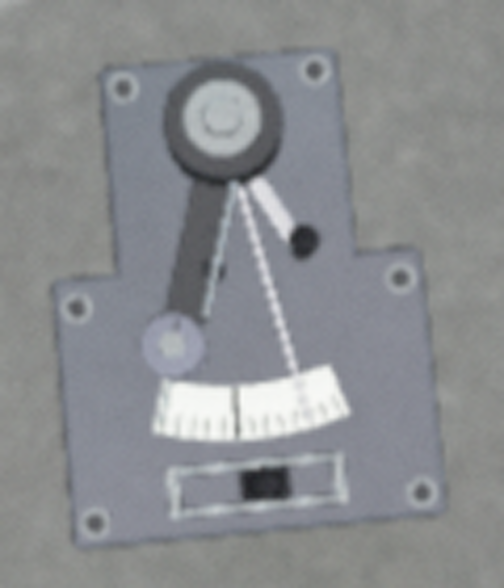

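View pics/side0z.png

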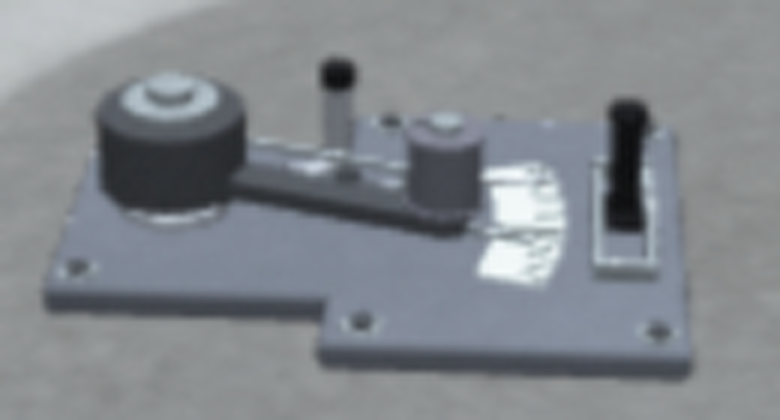

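```bash
cat >> h.py <<'E'
def ray(n,u,v,z):
    c=bot.get_calibration(n); K=c['mtx']; T=c['world_from_camera']
    d=np.array([(u-K[0,2])/K[0,0],-(v-K[1,2])/K[1,1],-1.]); d=T[:3,:3]@d
    o=T[:3,3]; return o+d*(z-o[2])/d[2]
def proj(n,p):
    c=bot.get_calibration(n); K=c['mtx']; T=c['world_from_camera']
    q=T[:3,:3].T@(np.asarray(p)-T[:3,3]); return [K[0,0]*q[0]/-q[2]+K[0,2],K[1,1]*-q[1]/-q[2]+K[1,2]]
E
python3 - <<'E'
from h import *
def tz(x,y,z): return ray('top',255+(x+.5)/4.2-.5,155+(y+.5)/4.2-.5,z)
P={'hub':tz(222,118,.074),'roller':tz(174,345,.079),'pin':tz(303,241,.068),'slide':tz(265,484,.068),'mark':tz(237,410,.015),
'needletip':tz(306,412,.024)}
h=P['hub']
for k,p in P.items():
    d=p-h; print(k,p.round(4),'r',np.hypot(d[0],d[1]).round(4),'ang',np.arctan2(d[1],d[0]).round(4))
s=[tz(*q,.015) for q in [(123,88),(315,70),(77,308),(400,278),(95,524),(422,492)]]
for q in s: print(q.round(4))
for a,b in [(0,2),(2,4)]: pass
for a,b in [(0,1),(2,3),(4,5)]:
    d=s[a]-s[b]; print('plate y dir ang', np.arctan2(d[1],d[0]), np.hypot(*d[:2]), 'mid',(s[a]+s[b])[:2]/2)
def sz(x,y,z): return ray('side',245+(x+.5)/6-.5,225+(y+.5)/6-.5,z)
print('side hub',sz(170,86,.074+.003),'roller',sz(446,120,.079),'pin',sz(338,70,.068),'slide',sz(628,108,.068))
E
```

```text
hub [0.6767 0.1482 0.074 ] r 0.0 ang 0.0
roller [0.5598 0.169  0.079 ] r 0.1188 ang 2.9651
pin [0.6154 0.1054 0.068 ] r 0.0747 ang -2.5325
slide [0.4915 0.1218 0.068 ] r 0.1871 ang -3.0
mark [0.531  0.1378 0.015 ] r 0.146 ang -3.0704
needletip [0.5304 0.1011 0.024 ] r 0.1537 ang -2.8306
[0.7036 0.2038 0.015 ]
[0.7162 0.1003 0.015 ]
[0.5836 0.2247 0.015 ]
[0.604  0.0521 0.015 ]
[0.4689 0.2114 0.015 ]
[0.4898 0.0384 0.015 ]
plate y dir ang 1.6917724623936357 0.10429697109299105 mid [0.70992051 0.15203463]
plate y dir ang 1.68841704700485 0.17374846287500906 mid [0.59377608 0.13841463]
plate y dir ang 1.6908925378050417 0.1742912004155226 mid [0.47932011 0.12487232]
side hub [0.67652224 0.15600409 0.077     ] roller [0.56080997 0.16971773 0.079     ] pin [0.61636369 0.10992872 0.068     ] slide [0.49280379 0.12330658 0.068     ]
```

Run:
```python
from h import *
from scipy.spatial.transform import Rotation as R
o=bot.get_obs(); print(R.from_quat(o['tool_rot']).as_matrix().round(3)); print(o['clock'])
im=snap('wrist','w0.png')
```

```text
[[-0.    -0.974  0.227]
 [-0.002  0.227  0.974]
 [-1.    -0.    -0.002]]
0.1
```

View pics/w0.png

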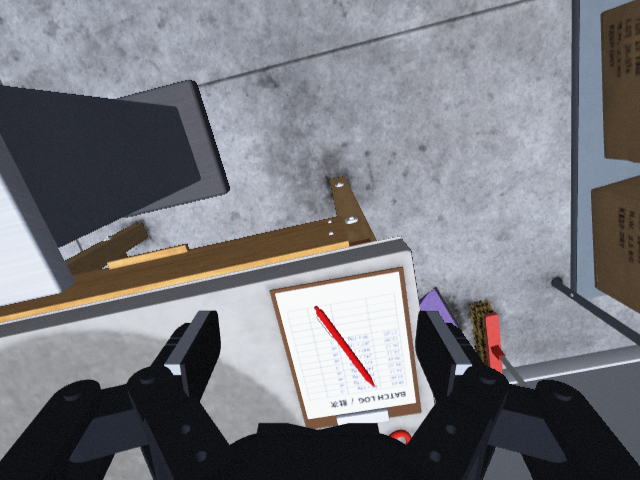

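The wrist camera looks down past the open fingers at the notepad. I'll close the fingers and fly across above the plate.

Emit:
arm_command --moves '[0.002,-0.028,-0.014,0,0,0,1,0.002,-0.028,-0.014,0,0,0,1,0.002,-0.028,-0.014,0,0,0,1,0.002,-0.028,-0.014,0,0,0,1,0.002,-0.028,-0.014,0,0,0,1,0.002,-0.028,-0.014,0,0,0,1,0.002,-0.028,-0.014,0,0,0,1,0.002,-0.028,-0.014,0,0,0,1,0.002,-0.028,-0.014,0,0,0,1,0.002,-0.028,-0.014,0,0,0,1,0.002,-0.028,-0.014,0,0,0,1,0.002,-0.028,-0.014,0,0,0,1,0.002,-0.028,-0.014,0,0,0,1,0.002,-0.028,-0.014,0,0,0,1,0.002,-0.028,-0.014,0,0,0,1,0.002,-0.028,-0.014,0,0,0,1,0.002,-0.028,-0.014,0,0,0,1,0.002,-0.028,-0.014,0,0,0,1,0.002,-0.028,-0.014,0,0,0,1,0.002,-0.028,-0.014,0,0,0,1]'

```text
clock: 1.82
eef_pos: [0.6131, 0.0731, 0.3547]
tool_rot: [-0.442, 0.555, 0.445, 0.547]
ft_force: [0.6, 0.3, -0.6]
grip_width: 0.0004
```

Emit:
arm_command --moves '[0,0,0,0.12,0,0,1,0,0,0,0.12,0,0,1,0,0,0,0.12,0,0,1,0,0,0,0.12,0,0,1,0,0,0,0.12,0,0,1,0,0,0,0.12,0,0,1,0,0,0,0.12,0,0,1,0,0,0,0.12,0,0,1,0,0,0,0.02,0,0,1,0,0,0,0,0,0,1]'

```text
clock: 2.65
eef_pos: [0.6181, 0.0648, 0.3444]
tool_rot: [-0.117, 0.706, 0.115, 0.689]
ft_force: [0.1, -0.2, 0.2]
grip_width: 0.0002
```

```bash
cat >> h.py <<'E'
from scipy.spatial.transform import Rotation as R
def wsnap(f):
    o=bot.get_obs(); im=snap('wrist',f); return o,im
def wray(o,u,v,z):
    c=bot.get_calibration('wrist'); K=c['mtx']; M=c['mount']
    T=np.eye(4); T[:3,:3]=R.from_quat(o['tool_rot']).as_matrix(); T[:3,3]=o['eef_pos']; T=T@M
    d=T[:3,:3]@np.array([(u-K[0,2])/K[0,0],-(v-K[1,2])/K[1,1],-1.]); p=T[:3,3]
    return p+d*(z-p[2])/d[2]
def st():
    o=bot.get_obs(); Rm=R.from_quat(o['tool_rot']).as_matrix()
    tip=o['eef_pos']+.173*Rm[:,0]
    print('clk',round(o['clock'],2),'tip',tip.round(4),'down',Rm[:,0].round(3),'yaw z',round(float(np.arctan2(Rm[1,2],Rm[0,2])),4),'F',np.round(o['ft_force'],2)); return o,tip,Rm
def go(x,y,z,yaw=None):
    "tool-axes shift to bring fingertip to x,y,z"
    o,tip,Rm=st(); print('shift tool',(Rm.T@(np.array([x,y,z])-tip)).round(4), 'turn', None if yaw is None else round(float(np.arctan2(Rm[1,2],Rm[0,2]))-yaw,4))
E
python3 - <<'E'
from h import *
o,im=wsnap('w1.png'); st(); print(np.round(o['joint_pos'],3))
E
```

```text
clk 2.7 tip [0.614  0.0635 0.1714] down [-0.023 -0.007 -1.   ] yaw z 0.3298 F [ 0.38 -0.65  0.1 ]
[ 0.105  0.523  0.265  1.337 -0.005  1.347]
```

View pics/w1.png

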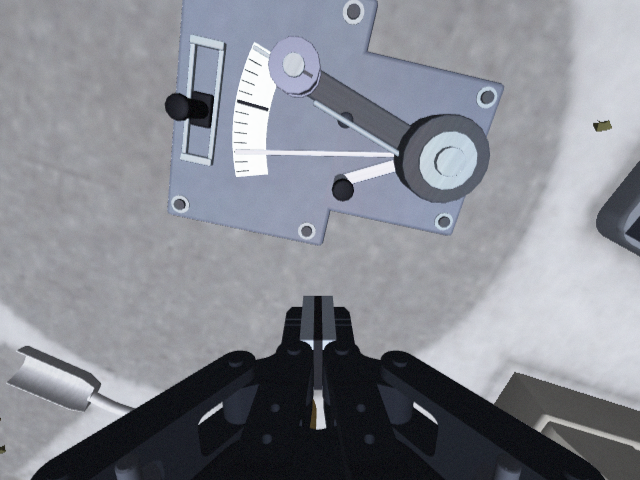

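Run:
```python
from h import *
o=bot.get_obs()
P={'hub':(452,161,.074),'roller':(293,63.5,.079),'pin':(343,188,.068),'slide':(178,106,.068),'mark':(252,105,.015),'needletip':(236,152,.024)}
h=wray(o,*P['hub'])
for k,v in P.items():
    p=wray(o,*v); d=p-h; print(k,p.round(4),'r',np.hypot(*d[:2]).round(4),'ang',np.arctan2(d[1],d[0]).round(4))
# plate bolts
s=[wray(o,*q,.015) for q in [(353,12),(487,97),(445,222),(307,231),(180,204)]]
for q in s: print(q.round(4))
for a,b in [(0,3),(1,2)]:
    d=s[a]-s[b]; print(np.arctan2(d[1],d[0])-np.pi/2,np.hypot(*d[:2]),(s[a]+s[b])[:2]/2)
Rm=R.from_quat(o['tool_rot']).as_matrix()
# rotvec in tool axes making x point down exactly
a=Rm[:,0]; print('fix tilt',(Rm.T@np.cross(a,[0,0,-1])).round(4))
go(.6275,.0746,.10,.364)
```

```text
hub [0.6777 0.149  0.074 ] r 0.0 ang 0.0
roller [0.5587 0.1706 0.079 ] r 0.1209 ang 2.9626
pin [0.6152 0.107  0.068 ] r 0.0753 ang -2.5494
slide [0.4917 0.1227 0.068 ] r 0.1879 ang -3.0011
mark [0.5278 0.1383 0.015 ] r 0.1503 ang -3.0699
needletip [0.5266 0.0995 0.024 ] r 0.159 ang -2.8249
[0.5824 0.2248 0.015 ]
[0.7034 0.204  0.015 ]
[0.7168 0.1    0.015 ]
[0.6033 0.0515 0.015 ]
[0.4883 0.0381 0.015 ]
0.12048579983204544 0.17450640785912064 [0.5928463  0.13816196]
0.12861718450197146 0.10486735588211482 [0.71011344 0.15203286]
fix tilt [-0.     -0.0246 -0.0006]
clk 2.7 tip [0.614  0.0635 0.1714] down [-0.023 -0.007 -1.   ] yaw z 0.3298 F [ 0.38 -0.65  0.1 ]
shift tool [0.071  0.0061 0.0181] turn -0.0342
```

The top and wrist views agree within about 2 mm: hub (0.677, 0.1487), plate yaw 0.12, needle at about 0.49 rad. Next I'll descend beside the needle pin on its up-scale side.

Emit:
arm_command --moves '[0.012,0.001,0.003,-0.006,-0.004,0,1,0.012,0.001,0.003,-0.006,-0.004,0,1,0.012,0.001,0.003,-0.006,-0.004,0,1,0.012,0.001,0.003,-0.006,-0.004,0,1,0.012,0.001,0.003,-0.006,-0.004,0,1,0.012,0.001,0.003,-0.006,-0.004,0,1,0,0,0,0,0,0,1]'

```text
clock: 3.28
eef_pos: [0.6326, 0.0767, 0.2691]
tool_rot: [-0.131, 0.694, 0.132, 0.695]
ft_force: [-0.9, -0.4, -1.3]
grip_width: -0.0001
```

Run:
```python
from h import *
go(.6275,.0746,.045,.364)
```

```text
clk 3.28 tip [0.6327 0.0769 0.0961] down [ 0.001  0.001 -1.   ] yaw z 0.3742 F [-0.87 -0.35 -1.26]
shift tool [ 0.0511 -0.0003 -0.0057] turn 0.0102
```

Emit:
arm_command --moves '[0.01,0,-0.001,0,0,0,1,0.01,0,-0.001,0,0,0,1,0.01,0,-0.001,0,0,0,1,0.01,0,-0.001,0,0,0,1,0.01,0,-0.001,0,0,0,1,0,0,0,0,0,0,1,0,0,0,0,0,0,1]'

```text
clock: 3.87
eef_pos: [0.627, 0.0742, 0.2147]
tool_rot: [-0.132, 0.695, 0.132, 0.695]
ft_force: [-0.1, 0.8, 0.3]
grip_width: 0.0002
```

Run:
```python
from h import *
st()
o,im=wsnap('w2.png'); st()
```

```text
clk 3.87 tip [0.6269 0.0743 0.0417] down [-0.     0.001 -1.   ] yaw z 0.3751 F [-0.1   0.77  0.33]
clk 3.92 tip [0.6266 0.0743 0.0415] down [-0.001  0.001 -1.   ] yaw z 0.375 F [-0.15  0.08 -0.35]
```

View pics/w2.png

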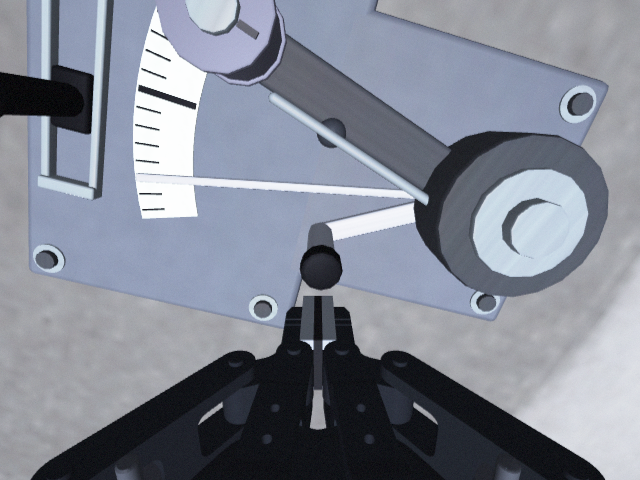

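The fingertips line up with the black-headed pin at (321,268). I'll now bring the needle gently down the scale.

Emit:
arm_command --moves '[0,0.003,0,0,0,0,1,0,0.003,0,0,0,0,1,0,0.003,0,0,0,0,1,0,0.002,0,0,0,0,1,0,0.0015,0,0,0,0,1,0,0.0015,0,0,0,0,1,0,0.0015,0,0,0,0,1,0,0.0015,0,0,0,0,1,0,0.0015,0,0,0,0,1,0,0.0015,0,0,0,0,1,0,0.0015,0,0,0,0,1,0,0.0015,0,0,0,0,1]'

```text
clock: 4.92
eef_pos: [0.6184, 0.0969, 0.2174]
tool_rot: [-0.132, 0.694, 0.131, 0.696]
ft_force: [-0.4, -0.5, 0.9]
grip_width: 0.0002
```

```bash
cat >> h.py <<'E'
H=np.array([.677,.1487])
def pinend():
    o,tip,Rm=st(); a=2.961+.3; e=H+.075*np.array([np.cos(a),np.sin(a)])
    d=Rm[:2,:].T@(np.r_[e]-tip[:2]); print('to pin end (tool y) contact',round(d[1]-.017,4),'lateral z',round(d[2],4))
E
python3 - <<'E'
from h import *
pinend()
E
```

```text
clk 4.92 tip [0.6189 0.0966 0.0444] down [ 0.003 -0.002 -1.   ] yaw z 0.3741 F [-0.41 -0.48  0.87]
to pin end (tool y) contact 0.0291 lateral z 0.0005
```

Emit:
arm_command --moves '[0,0.0018,0,0,0,0,1,0,0.0018,0,0,0,0,1,0,0.0018,0,0,0,0,1,0,0.0018,0,0,0,0,1,0,0.0018,0,0,0,0,1,0,0.0018,0,0,0,0,1,0,0.0018,0,0,0,0,1,0,0.0018,0,0,0,0,1,0,0.0018,0,0,0,0,1,0,0.0018,0,0,0,0,1,0,0.0012,0,0,0,0,1,0,0.0008,0,0,0,0,1]'

```text
clock: 5.92
eef_pos: [0.6104, 0.1181, 0.2173]
tool_rot: [-0.132, 0.694, 0.131, 0.696]
ft_force: [-0.2, -0.3, -0.6]
grip_width: -0.0002
```

Run:
```python
from h import *
pinend()
o,im=wsnap('w3.png'); st()
```

```text
clk 5.92 tip [0.611  0.1179 0.0443] down [ 0.004 -0.001 -1.   ] yaw z 0.3746 F [-0.2  -0.28 -0.62]
to pin end (tool y) contact 0.0064 lateral z 0.0001
clk 5.97 tip [0.6109 0.1181 0.0443] down [ 0.004 -0.001 -1.   ] yaw z 0.3748 F [ 0.33 -0.34  0.26]
```

View pics/w3.png

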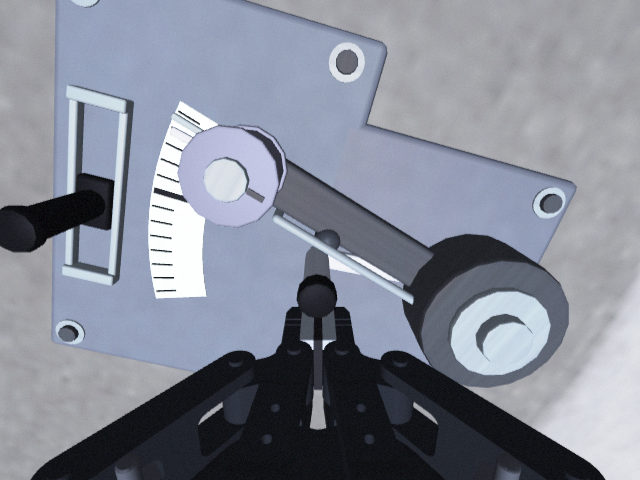

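The needle is now nearly at the arm, with its tip at about (185,122). I'll finish in smaller steps and watch the force.

Emit:
arm_command --moves '[0,0.001,0,0,0,0,1,0,0.001,0,0,0,0,1,0,0.001,0,0,0,0,1,0,0.001,0,0,0,0,1]'

```text
clock: 6.3
eef_pos: [0.6092, 0.1221, 0.2174]
tool_rot: [-0.132, 0.693, 0.131, 0.696]
ft_force: [0.3, -2.3, -0.1]
grip_width: 0.0
```

Emit:
arm_command --moves '[0,0.0008,0,0,0,0,1]'

```text
clock: 6.38
eef_pos: [0.609, 0.1225, 0.2174]
tool_rot: [-0.133, 0.693, 0.13, 0.696]
ft_force: [1.0, -4.4, -0.2]
grip_width: -0.0
```

Emit:
arm_command --moves '[0,0.0008,0,0,0,0,1]'

```text
clock: 6.47
eef_pos: [0.6089, 0.1227, 0.2174]
tool_rot: [-0.133, 0.693, 0.129, 0.697]
ft_force: [0.8, -4.1, -0.1]
grip_width: 0.0
```

Run:
```python
from h import *
pinend()
o,im=wsnap('w4.png'); st()
cv2.imwrite('pics/w4z.png',cv2.resize(im[80:320,120:440,::-1],None,fx=2.5,fy=2.5,interpolation=cv2.INTER_CUBIC))
```

```text
clk 6.47 tip [0.61   0.122  0.0444] down [ 0.006 -0.004 -1.   ] yaw z 0.3732 F [ 0.76 -4.08 -0.08]
to pin end (tool y) contact 0.0023 lateral z -0.0004
clk 6.52 tip [0.6099 0.122  0.0444] down [ 0.006 -0.004 -1.   ] yaw z 0.3732 F [ 1.86 -4.12 -1.11]
```

View pics/w4z.png

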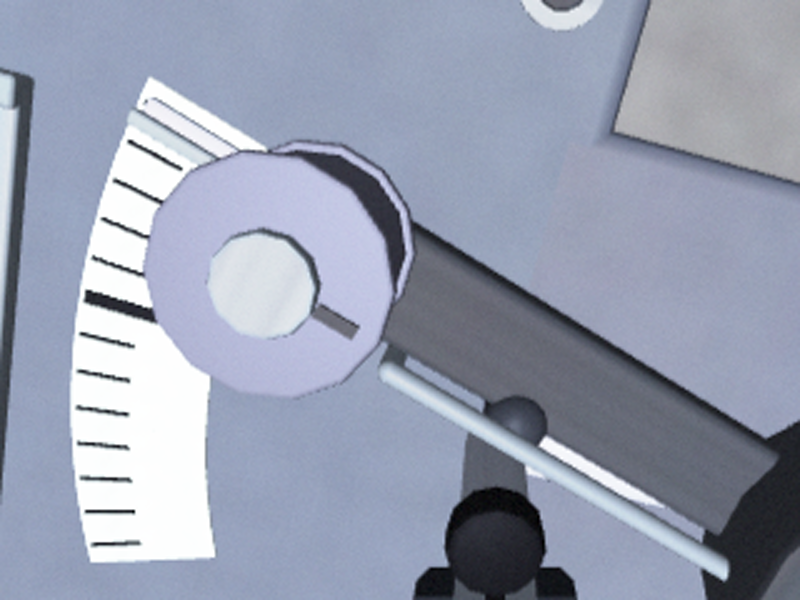

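Run:
```python
from h import *
o=bot.get_obs()
for (x,y) in [(134,117),(200,152)]:
    p=wray(o,120+x/2.5,80+y/2.5,.024); d=p[:2]-H; print(p.round(4),np.hypot(*d).round(4),'needle',(np.arctan2(d[1],d[0])-2.961)%(2*np.pi))
p=wray(o,120+122/2.5,80+308/2.5-1.5,.015); 
for q in [(88,297),(155,316),(130,140),(181,168)]:
    p=wray(o,120+q[0]/2.5,80+q[1]/2.5,.015); d=p[:2]-H; print('mark',(np.arctan2(d[1],d[0])-2.961)%(2*np.pi))
p=wray(o,120+262/2.5,80+283/2.5,.079); d=p[:2]-H; print('roller',(np.arctan2(d[1],d[0])-2.961),np.hypot(*d))
p=wray(o,120+495/2.5,80+537/2.5,.068); d=p[:2]-H; print('pin',(np.arctan2(d[1],d[0])-2.961-.3)%6.2832,np.hypot(*d))
```

```text
[0.5196 0.1757 0.024 ] 0.1597 needle 0.010773607948371566
[0.5321 0.1741 0.024 ] 0.1471 needle 0.006886660521016719
mark 0.25248316299736384
mark 0.2519431979337394
mark 0.048941570340721
mark 0.04983797724576711
roller -0.0031521513360659448 0.11998976759036427
pin 6.2471431094666015 0.07561694114557449
```

The force stepped up to about 4 N and the needle lies within about 0.01 rad of 0, so it has met the resting arm. I'll back straight off and then lift.

Emit:
arm_command --moves '[0,-0.002,0,0,0,0,1,0,-0.004,0,0,0,0,1,0,-0.006,0,0,0,0,1,0,-0.006,0,0,0,0,1,-0.012,0,0,0,0,0,1,-0.012,0,0,0,0,0,1,-0.012,0,0,0,0,0,1,-0.012,0,0,0,0,0,1,-0.012,0,0,0,0,0,1,-0.012,0,0,0,0,0,1,0,0,0,0,0,0,1]'

```text
clock: 7.43
eef_pos: [0.6158, 0.1029, 0.291]
tool_rot: [-0.13, 0.695, 0.133, 0.695]
ft_force: [0.4, -0.5, 0.5]
grip_width: 0.0001
```

```bash
cat >> h.py <<'E'
def rol(th,gap,z):
    "tip pos/yaw for pushing roller at arm angle th with gap between finger side and roller flange"
    a=2.961+th; c=H+.12*np.array([np.cos(a),np.sin(a)]); n=np.array([np.sin(a),-np.cos(a)]) # toward low scale
    p=c+n*(.0165+.011+gap); yaw=a-np.pi; print('tip target',p.round(4),'yaw',round(yaw,4),'n',n.round(3)); return p[0],p[1],z,yaw
E
python3 - <<'E'
from h import *
go(*rol(0,.015,.11)); go(*rol(0,.015,.05))
o=bot.get_obs(); wsnap('w5.png')
Rm=R.from_quat(o['tool_rot']).as_matrix(); print('fix tilt',(Rm.T@np.cross(Rm[:,0],[0,0,-1])).round(4), o['joint_pos'].round(2))
E
```

```text
tip target [0.5666 0.2121] yaw -0.1806 n [0.18  0.984]
clk 7.43 tip [0.6158 0.1036 0.118 ] down [-0.     0.004 -1.   ] yaw z 0.3732 F [ 0.38 -0.53  0.5 ]
shift tool [ 0.0084  0.1189 -0.0063] turn 0.5538
tip target [0.5666 0.2121] yaw -0.1806 n [0.18  0.984]
clk 7.43 tip [0.6158 0.1036 0.118 ] down [-0.     0.004 -1.   ] yaw z 0.3732 F [ 0.38 -0.53  0.5 ]
shift tool [ 0.0684  0.1187 -0.0064] turn 0.5538
fix tilt [-0.      0.0015 -0.0039] [0.16 0.55 0.17 1.19 0.   1.36]
```

View pics/w5.png

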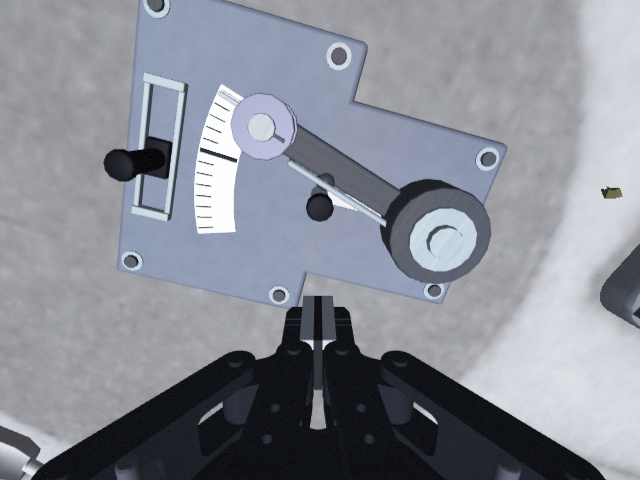

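The needle stays at the low end at (225,92). Now I'll move over to the low-scale side of the roller.

Emit:
arm_command --moves '[0,0.01,-0.001,0,0,0,1,0,0.02,-0.001,0,0,0,1,0,0.025,-0.001,0,0,0,1,0,0.025,-0.001,0,0,0,1,0,0.02,-0.001,0,0,0,1,0,0.015,-0.001,0,0,0,1,0,0.004,0,0,0,0,1,0,0,0,0.08,0,0,1,0,0,0,0.1,0,0,1,0,0,0,0.1,0,0,1,0,0,0,0.1,0,0,1,0,0,0,0.1,0,0,1,0,0,0,0.07,0,0,1,0,0,0,0,0,0,1,0,0,0,0,0,0,1]'

```text
clock: 8.73
eef_pos: [0.5581, 0.2165, 0.2746]
tool_rot: [0.07, 0.712, -0.073, 0.695]
ft_force: [-0.7, -0.2, 0.3]
grip_width: 0.0003
```

Run:
```python
from h import *
go(*rol(0,.015,.05))
o=bot.get_obs()
Rm=R.from_quat(o['tool_rot']).as_matrix(); print('fix tilt',(Rm.T@np.cross(Rm[:,0],[0,0,-1])).round(4))
```

```text
tip target [0.5666 0.2121] yaw -0.1806 n [0.18  0.984]
clk 8.73 tip [0.5538 0.2163 0.1016] down [-0.025 -0.001 -1.   ] yaw z -0.2026 F [-0.65 -0.2   0.28]
shift tool [ 0.0513 -0.0012  0.0146] turn -0.022
fix tilt [ 0.     -0.0244  0.0062]
```

Emit:
arm_command --moves '[0.008,0,0.002,-0.004,-0.004,0.001,1,0.008,0,0.002,-0.004,-0.004,0.001,1,0.008,0,0.002,-0.004,-0.004,0.001,1,0.008,0,0.002,-0.004,-0.004,0.001,1,0.008,0,0.002,-0.004,-0.004,0.001,1,0.006,0,0.001,-0.002,-0.004,0.001,1,0,0,0,0,0,0,1,0,0,0,0,0,0,1]'

```text
clock: 9.4
eef_pos: [0.5686, 0.2131, 0.2202]
tool_rot: [0.061, 0.705, -0.062, 0.704]
ft_force: [-0.8, -0.2, 0.1]
grip_width: 0.0003
```

Run:
```python
from h import *
go(*rol(0,.0,.05))
o=bot.get_obs()
Rm=R.from_quat(o['tool_rot']).as_matrix(); print('fix tilt',(Rm.T@np.cross(Rm[:,0],[0,0,-1])).round(4))
wsnap('w6.png')
f=[]
for i in range(3): bot.camera('top'); f.append(bot.get_obs()['ft_force'])
print(np.mean(f,0).round(2),np.std(f,0).round(2)); st()
```

```text
tip target [0.5639 0.1973] yaw -0.1806 n [0.18  0.984]
clk 9.4 tip [0.5682 0.2129 0.0472] down [-0.002 -0.001 -1.   ] yaw z -0.1739 F [-0.79 -0.23  0.1 ]
shift tool [-0.0027 -0.0161 -0.0016] turn 0.0067
fix tilt [-0.     -0.002   0.0018]
[-0.11 -0.06 -0.11] [0.63 0.28 0.44]
clk 9.6 tip [0.5688 0.2132 0.0485] down [-0.    -0.001 -1.   ] yaw z -0.1738 F [-0.04 -0.31 -0.74]
```

View pics/w6.png

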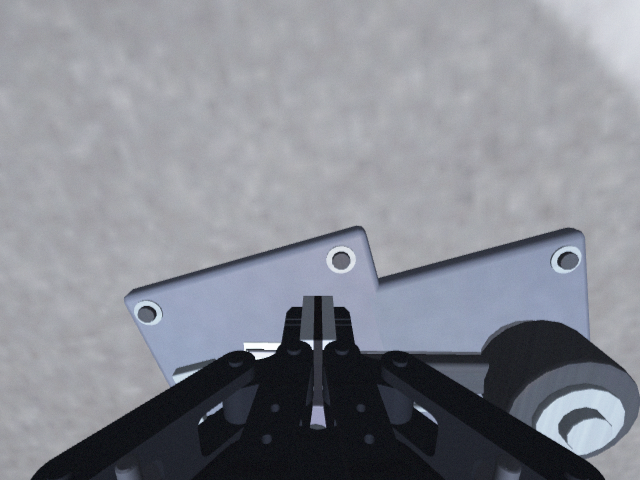

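Emit:
arm_command --moves '[0,-0.003,-0.001,0,0,0,1,0,-0.003,-0.001,0,0,0,1,0,-0.003,0,0,0,0,1,0,-0.0015,0,0,0,0,1,0,-0.001,0,0,0,0,1,0,-0.001,0,0,0,0,1]'

```text
clock: 10.1
eef_pos: [0.5649, 0.2006, 0.224]
tool_rot: [0.062, 0.703, -0.061, 0.706]
ft_force: [-0.5, 0.2, 0.8]
grip_width: -0.0002
```

```bash
cat >> h.py <<'E'
def arm(z=.048):
    "estimate arm angle from finger contact"
    o,tip,Rm=st()
    # face normal = tool y; roller center at tip - y*(.0275)+lateral
    yv=Rm[:2,1]/np.hypot(*Rm[:2,1]); zv=np.array([yv[1],-yv[0]])
    f=lambda a:(H+.12*np.array([np.cos(2.961+a),np.sin(2.961+a)])-tip[:2])@yv+.0275
    from scipy.optimize import brentq
    th=brentq(f,-.3,.8); c=H+.12*np.array([np.cos(2.961+th),np.sin(2.961+th)])
    print('arm th',round(th,4),'yaw err (turn needed)',round(float(np.arctan2(Rm[1,2],Rm[0,2]))-(2.961+th-np.pi),4),'roller lateral tool z',round((c-tip[:2])@zv,4),'Fy tool',round(float(Rm[:,1]@o['ft_force']),2),'Fz tool',round(float(Rm[:,2]@o['ft_force']),2),'tilt',(Rm.T@np.cross(Rm[:,0],[0,0,-1])).round(4))
E
python3 - <<'E'
from h import *
arm()
E
```

```text
clk 10.1 tip [0.5655 0.2007 0.051 ] down [ 0.004  0.001 -1.   ] yaw z -0.1734 F [-0.54  0.2   0.82]
arm th -0.03 yaw err (turn needed) 0.0372 roller lateral tool z -0.0011 Fy tool 0.11 Fz tool -0.57 tilt [ 0.      0.0035 -0.0013]
```

Emit:
arm_command --moves '[0.001,-0.001,0,0,0,0,1,0.001,-0.001,0,0,0,0,1,0,-0.001,0,0,0,0,1]'

```text
clock: 10.35
eef_pos: [0.5644, 0.1972, 0.2221]
tool_rot: [0.062, 0.703, -0.061, 0.706]
ft_force: [0.8, 0.4, -0.4]
grip_width: 0.0001
```

Emit:
arm_command --moves '[0,-0.0007,0,0,0,0,1]'

```text
clock: 10.43
eef_pos: [0.5643, 0.1963, 0.2219]
tool_rot: [0.062, 0.703, -0.061, 0.706]
ft_force: [0.2, 0.8, 0.1]
grip_width: -0.0
```

Emit:
arm_command --moves '[0,-0.0007,0,0,0,0,1]'

```text
clock: 10.52
eef_pos: [0.5641, 0.1956, 0.2218]
tool_rot: [0.062, 0.703, -0.061, 0.706]
ft_force: [1.1, 0.2, 0.2]
grip_width: -0.0
```

Run:
```python
from h import *
arm()
```

```text
clk 10.52 tip [0.5648 0.1957 0.0488] down [ 0.004  0.001 -1.   ] yaw z -0.1737 F [1.08 0.25 0.2 ]
arm th 0.0118 yaw err (turn needed) -0.0049 roller lateral tool z -0.0014 Fy tool 0.43 Fz tool 1.02 tilt [ 0.      0.0037 -0.0015]
```

Emit:
arm_command --moves '[0,-0.0007,0,0,0,0,1]'

```text
clock: 10.6
eef_pos: [0.5641, 0.1951, 0.2218]
tool_rot: [0.062, 0.703, -0.061, 0.706]
ft_force: [0.7, 1.5, 0.2]
grip_width: 0.0003
```

Emit:
arm_command --moves '[0,-0.0007,0,0,0,0,1]'

```text
clock: 10.68
eef_pos: [0.5641, 0.1948, 0.2219]
tool_rot: [0.062, 0.703, -0.06, 0.706]
ft_force: [1.5, 2.4, -1.2]
grip_width: -0.0002
```

Emit:
arm_command --moves '[0,-0.0007,0,0,0,0,1]'

```text
clock: 10.77
eef_pos: [0.564, 0.1946, 0.2219]
tool_rot: [0.063, 0.703, -0.059, 0.706]
ft_force: [-0.2, 2.5, -1.1]
grip_width: -0.0001
```

Emit:
arm_command --moves '[0,-0.0007,0,0,0,0,1]'

```text
clock: 10.85
eef_pos: [0.564, 0.1943, 0.2219]
tool_rot: [0.063, 0.703, -0.058, 0.706]
ft_force: [0.5, 3.3, -0.4]
grip_width: -0.0001
```

Emit:
arm_command --moves '[0,-0.0007,0,0,0,0,1]'

```text
clock: 10.93
eef_pos: [0.5639, 0.1941, 0.2219]
tool_rot: [0.063, 0.703, -0.058, 0.706]
ft_force: [0.6, 3.4, -1.1]
grip_width: 0.0002
```

Run:
```python
from h import *
arm()
```

```text
clk 10.93 tip [0.5648 0.1954 0.0489] down [ 0.005  0.007 -1.   ] yaw z -0.1715 F [ 0.62  3.45 -1.12]
arm th 0.0147 yaw err (turn needed) -0.0056 roller lateral tool z -0.0015 Fy tool 3.49 Fz tool 0.02 tilt [-0.      0.0039 -0.008 ]
```

Contact with the roller is made at about 3 N and building. I'll increase the push gradually and counter the slight tilt of the tool.

Emit:
arm_command --moves '[0,-0.0008,0,0,0,-0.003,1,0,-0.0008,0,0,0,-0.003,1]'

```text
clock: 11.1
eef_pos: [0.564, 0.1941, 0.222]
tool_rot: [0.062, 0.703, -0.058, 0.706]
ft_force: [2.6, 6.7, -3.0]
grip_width: 0.0
```

Emit:
arm_command --moves '[0,-0.001,0,0,0,-0.004,1,0,-0.001,0,0,0,-0.004,1]'

```text
clock: 11.27
eef_pos: [0.564, 0.1942, 0.2219]
tool_rot: [0.061, 0.703, -0.058, 0.706]
ft_force: [1.3, 6.4, -2.5]
grip_width: 0.0003
```

Emit:
arm_command --moves '[0,-0.001,0,0,0,-0.004,1,0,-0.001,0,0,0,-0.004,1]'

```text
clock: 11.43
eef_pos: [0.564, 0.1945, 0.2219]
tool_rot: [0.059, 0.703, -0.058, 0.706]
ft_force: [1.5, 5.5, -3.1]
grip_width: -0.0
```

Run:
```python
from h import *
arm()
```

```text
clk 11.43 tip [0.5647 0.1949 0.0489] down [ 0.004  0.002 -1.   ] yaw z -0.1653 F [ 1.53  5.52 -3.09]
arm th 0.0189 yaw err (turn needed) -0.0036 roller lateral tool z -0.0016 Fy tool 5.69 Fz tool 0.59 tilt [-0.      0.0039 -0.0027]
```

Emit:
arm_command --moves '[0,-0.0015,0,0,0,-0.003,1,0,-0.0015,0,0,0,-0.003,1]'

```text
clock: 11.6
eef_pos: [0.5638, 0.194, 0.2219]
tool_rot: [0.058, 0.703, -0.057, 0.706]
ft_force: [0.8, 6.6, -2.4]
grip_width: 0.0
```

Emit:
arm_command --moves '[0,-0.0018,0,0,0,-0.004,1,0,-0.0018,0,0,0,-0.004,1]'

```text
clock: 11.77
eef_pos: [0.5636, 0.1929, 0.2219]
tool_rot: [0.057, 0.703, -0.056, 0.706]
ft_force: [1.4, 7.3, -2.4]
grip_width: 0.0001
```

Run:
```python
from h import *
arm()
```

```text
clk 11.77 tip [0.5643 0.1931 0.0489] down [ 0.004  0.001 -1.   ] yaw z -0.16 F [ 1.38  7.31 -2.43]
arm th 0.0345 yaw err (turn needed) -0.0139 roller lateral tool z -0.0017 Fy tool 7.43 Fz tool 0.18 tilt [-0.      0.0039 -0.0016]
```

Emit:
arm_command --moves '[0,-0.002,0,-0.008,0,-0.004,1,0,-0.002,0,-0.008,0,-0.004,1,0,-0.002,0,-0.008,0,-0.004,1]'

```text
clock: 12.02
eef_pos: [0.5631, 0.191, 0.2219]
tool_rot: [0.046, 0.704, -0.046, 0.707]
ft_force: [0.6, 7.8, -2.1]
grip_width: -0.0001
```

Emit:
arm_command --moves '[0,-0.0024,0,-0.01,0,-0.005,1,0,-0.0024,0,-0.01,0,-0.005,1,0,-0.0024,0,-0.01,0,-0.005,1]'

```text
clock: 12.27
eef_pos: [0.5626, 0.1883, 0.2219]
tool_rot: [0.033, 0.705, -0.034, 0.707]
ft_force: [-0.5, 8.2, -3.0]
grip_width: 0.0001
```

Run:
```python
from h import *
arm()
```

```text
clk 12.27 tip [0.563  0.1879 0.0489] down [ 0.003 -0.002 -1.   ] yaw z -0.0943 F [-0.49  8.23 -2.99]
arm th 0.0794 yaw err (turn needed) 0.0068 roller lateral tool z -0.0028 Fy tool 8.15 Fz tool -1.28 tilt [0.     0.003  0.0021]
```

Emit:
arm_command --moves '[0,-0.0026,-0.0003,-0.008,0,-0.003,1,0,-0.0026,-0.0003,-0.008,0,-0.003,1,0,-0.0026,-0.0003,-0.008,0,-0.003,1,0,-0.0026,-0.0003,-0.008,0,-0.003,1,0,-0.0026,-0.0003,-0.008,0,-0.003,1]'

```text
clock: 12.68
eef_pos: [0.5606, 0.184, 0.222]
tool_rot: [0.018, 0.706, -0.013, 0.708]
ft_force: [0.8, 8.9, -3.0]
grip_width: 0.0002
```

Run:
```python
from h import *
arm()
```

```text
clk 12.68 tip [0.5612 0.1852 0.049 ] down [ 0.003  0.007 -1.   ] yaw z -0.0428 F [ 0.76  8.94 -3.01]
arm th 0.1045 yaw err (turn needed) 0.0334 roller lateral tool z -0.0027 Fy tool 8.95 Fz tool 0.37 tilt [-0.      0.0032 -0.0069]
```

Emit:
arm_command --moves '[0,-0.0027,-0.0003,0,0,-0.005,1,0,-0.0027,-0.0003,0,0,-0.005,1,0,-0.0027,-0.0003,0,0,-0.005,1,0,-0.0027,-0.0003,-0.005,0,-0.005,1,0,-0.0027,-0.0003,-0.005,0,-0.005,1]'

```text
clock: 13.1
eef_pos: [0.5589, 0.1801, 0.222]
tool_rot: [0.011, 0.706, -0.004, 0.708]
ft_force: [-0.2, 9.7, -3.1]
grip_width: 0.0001
```

Run:
```python
from h import *
arm()
```

```text
clk 13.1 tip [0.5595 0.1816 0.049 ] down [ 0.004  0.009 -1.   ] yaw z -0.0213 F [-0.22  9.72 -3.12]
arm th 0.1351 yaw err (turn needed) 0.0242 roller lateral tool z -0.0018 Fy tool 9.69 Fz tool -0.44 tilt [ 0.      0.0035 -0.0087]
```

Emit:
arm_command --moves '[0,-0.003,-0.0002,0,0,-0.006,1,0,-0.003,-0.0002,-0.003,0,-0.006,1,0,-0.003,-0.0002,-0.003,0,-0.006,1,0,-0.003,-0.0002,-0.005,0,-0.006,1,0,-0.003,-0.0002,-0.005,0,-0.006,1,0,-0.003,-0.0002,-0.005,0,-0.006,1]'

```text
clock: 13.6
eef_pos: [0.5575, 0.1753, 0.222]
tool_rot: [-0.002, 0.706, 0.009, 0.708]
ft_force: [-0.2, 10.9, -2.5]
grip_width: -0.0001
```

Run:
```python
from h import *
arm()
```

```text
clk 13.6 tip [0.5581 0.177  0.0491] down [ 0.004  0.009 -1.   ] yaw z 0.0159 F [-0.17 10.92 -2.45]
arm th 0.1744 yaw err (turn needed) 0.0221 roller lateral tool z -0.0015 Fy tool 10.9 Fz tool -0.0 tilt [ 0.      0.0037 -0.0094]
```

Emit:
arm_command --moves '[0,-0.0032,-0.0002,-0.003,0,-0.007,1,0,-0.0032,-0.0002,-0.003,0,-0.007,1,0,-0.0032,-0.0002,-0.003,0,-0.007,1,0,-0.0032,-0.0002,-0.005,0,-0.007,1,0,-0.0032,-0.0002,-0.005,0,-0.007,1,0,-0.0032,-0.0002,-0.005,0,-0.007,1]'

```text
clock: 14.1
eef_pos: [0.5562, 0.171, 0.222]
tool_rot: [-0.017, 0.706, 0.024, 0.708]
ft_force: [-0.4, 12.2, -3.5]
grip_width: 0.0002
```

Run:
```python
from h import *
arm()
```

```text
clk 14.1 tip [0.5567 0.1726 0.049 ] down [ 0.003  0.009 -1.   ] yaw z 0.0585 F [-0.41 12.21 -3.53]
arm th 0.2104 yaw err (turn needed) 0.0287 roller lateral tool z -0.0012 Fy tool 12.19 Fz tool 0.29 tilt [ 0.      0.0035 -0.0091]
```

Emit:
arm_command --moves '[0.0003,-0.0034,-0.0002,-0.002,0,-0.007,1,0.0003,-0.0034,-0.0002,-0.002,0,-0.007,1,0.0003,-0.0034,-0.0002,-0.003,0,-0.007,1,0.0003,-0.0034,-0.0002,-0.003,0,-0.007,1,0.0003,-0.0034,-0.0002,-0.003,0,-0.007,1]'

```text
clock: 14.52
eef_pos: [0.5554, 0.1678, 0.222]
tool_rot: [-0.027, 0.705, 0.036, 0.708]
ft_force: [-1.9, 12.8, -0.4]
grip_width: -0.0004
```

Run:
```python
from h import *
arm()
```

```text
clk 14.52 tip [0.5561 0.17   0.049 ] down [ 0.004  0.013 -1.   ] yaw z 0.0883 F [-1.88 12.75 -0.42]
arm th 0.2322 yaw err (turn needed) 0.0367 roller lateral tool z -0.0013 Fy tool 12.86 Fz tool -0.75 tilt [ 0.      0.0049 -0.0127]
```

Emit:
arm_command --moves '[0.0002,-0.0035,-0.0002,0.002,0,-0.009,1,0.0002,-0.0035,-0.0002,0.002,0,-0.009,1,0.0002,-0.0035,-0.0002,0.002,0,-0.009,1,0.0002,-0.0035,-0.0002,0.002,0,-0.009,1]'

```text
clock: 14.85
eef_pos: [0.5548, 0.1654, 0.222]
tool_rot: [-0.03, 0.704, 0.037, 0.708]
ft_force: [-0.1, 13.3, -1.4]
grip_width: -0.0
```

Run:
```python
from h import *
arm()
```

```text
clk 14.85 tip [0.5556 0.1671 0.049 ] down [ 0.005  0.01  -1.   ] yaw z 0.0938 F [-0.14 13.29 -1.43]
arm th 0.2563 yaw err (turn needed) 0.018 roller lateral tool z -0.0009 Fy tool 13.23 Fz tool 1.1 tilt [ 0.      0.0056 -0.0094]
```

Emit:
arm_command --moves '[0.0002,-0.0036,0,0,0,-0.009,1,0.0002,-0.0036,0,0,0,-0.009,1,0.0002,-0.0036,0,0,0,-0.009,1,0.0002,-0.0036,0,0,0,-0.009,1]'

```text
clock: 15.18
eef_pos: [0.5547, 0.1633, 0.222]
tool_rot: [-0.035, 0.704, 0.041, 0.708]
ft_force: [-1.4, 13.8, -0.4]
grip_width: 0.0
```

Run:
```python
from h import *
arm()
```

```text
clk 15.18 tip [0.5554 0.1648 0.049 ] down [ 0.004  0.009 -1.   ] yaw z 0.1081 F [-1.39 13.82 -0.43]
arm th 0.2751 yaw err (turn needed) 0.0136 roller lateral tool z -0.0009 Fy tool 13.89 Fz tool 0.11 tilt [-0.      0.0053 -0.0081]
```

Emit:
arm_command --moves '[0.0002,-0.0038,0,0,0,-0.009,1,0.0002,-0.0038,0,0,0,-0.009,1,0.0002,-0.0038,0,0,0,-0.009,1,0.0002,-0.0038,0,0,0,-0.009,1]'

```text
clock: 15.52
eef_pos: [0.5545, 0.1611, 0.222]
tool_rot: [-0.041, 0.704, 0.047, 0.707]
ft_force: [-1.9, 13.6, -1.7]
grip_width: -0.0
```

Run:
```python
from h import *
arm()
```

```text
clk 15.52 tip [0.5552 0.1626 0.049 ] down [ 0.004  0.009 -1.   ] yaw z 0.1235 F [-1.88 13.57 -1.68]
arm th 0.293 yaw err (turn needed) 0.011 roller lateral tool z -0.0008 Fy tool 13.69 Fz tool -0.21 tilt [-0.      0.0049 -0.0085]
```

Emit:
arm_command --moves '[0.0002,-0.0039,0,0,0,-0.009,1,0.0002,-0.0039,0,0,0,-0.009,1,0.0002,-0.0039,0,0,0,-0.009,1,0.0002,-0.0039,0,0,0,-0.009,1]'

```text
clock: 15.85
eef_pos: [0.5545, 0.1589, 0.222]
tool_rot: [-0.045, 0.704, 0.053, 0.707]
ft_force: [-1.8, 14.9, -0.9]
grip_width: -0.0002
```

Run:
```python
from h import *
arm()
f=[]
for i in range(4):
    bot.camera('top'); f.append(bot.get_obs()['ft_force'])
print(np.round(f,2).tolist(),np.mean(f,0).round(2)); arm()
```

```text
clk 15.85 tip [0.555  0.1608 0.049 ] down [ 0.003  0.011 -1.   ] yaw z 0.1393 F [-1.8  14.87 -0.85]
arm th 0.3083 yaw err (turn needed) 0.0117 roller lateral tool z -0.0008 Fy tool 14.97 Fz tool 0.28 tilt [ 0.      0.0045 -0.0103]
[[-2.27, 15.55, -1.51], [-1.43, 14.86, -0.95], [-2.57, 14.03, -1.3], [-1.43, 14.79, -1.13]] [-1.93 14.81 -1.22]
clk 16.05 tip [0.555  0.1608 0.049 ] down [ 0.003  0.011 -1.   ] yaw z 0.139 F [-1.43 14.79 -1.13]
arm th 0.3084 yaw err (turn needed) 0.0112 roller lateral tool z -0.0008 Fy tool 14.84 Fz tool 0.63 tilt [ 0.      0.0046 -0.0103]
```

The push sits at a mean of about 14.9 N and is steady. I'll hold it there, logging the force while the arm keeps its target.

Run:
```python
from h import *
f=[]
o,im=wsnap('hold.png')
for i in range(25):
    bot.camera('top'); f.append(bot.get_obs()['ft_force'])
f=np.array(f); m=np.hypot(f[:,0],f[:,1]); print(f.mean(0).round(2),m.mean().round(2),m.min().round(2),m.max().round(2),m[:8].mean().round(2),m[-8:].mean().round(2)); arm()
```

```text
[-2.09 14.62 -0.83] 14.78 13.82 15.77 15.05 14.57
clk 17.35 tip [0.555  0.1607 0.049 ] down [ 0.003  0.011 -1.   ] yaw z 0.1391 F [-1.73 14.06 -0.75]
arm th 0.3085 yaw err (turn needed) 0.0112 roller lateral tool z -0.0008 Fy tool 14.15 Fz tool 0.23 tilt [ 0.      0.0044 -0.0101]
```

The hold lasted 1.5 s at 13.8–15.8 N, mean 14.8. Next I'll let the arm back under control.

Emit:
arm_command --moves '[0,-0.0026,0,0.003,0,-0.008,1,0,-0.0022,0,0.005,0,-0.007,1,0,-0.002,0,0.008,0,-0.006,1,0,-0.002,0,0.008,0,-0.006,1,0,-0.002,0,0.008,0,-0.006,1]'

```text
clock: 17.77
eef_pos: [0.5531, 0.1636, 0.2221]
tool_rot: [-0.037, 0.705, 0.051, 0.706]
ft_force: [-0.2, 12.9, -2.2]
grip_width: 0.0002
```

Run:
```python
from h import *
arm()
```

```text
clk 17.77 tip [0.553  0.1671 0.0491] down [-0.    0.02 -1.  ] yaw z 0.1242 F [-0.2  12.95 -2.23]
arm th 0.254 yaw err (turn needed) 0.0508 roller lateral tool z 0.0009 Fy tool 12.83 Fz tool 1.4 tilt [ 0.      0.0022 -0.02  ]
```

Emit:
arm_command --moves '[0,-0.0012,0.0002,0.014,0,-0.009,1,0,-0.0012,0.0002,0.014,0,-0.009,1,0,-0.0012,0.0002,0.014,0,-0.009,1,0,-0.0012,0.0002,0.014,0,-0.009,1,0,-0.0012,0.0002,0.014,0,-0.009,1]'

```text
clock: 18.18
eef_pos: [0.5525, 0.1712, 0.2221]
tool_rot: [-0.02, 0.707, 0.028, 0.706]
ft_force: [-0.1, 11.9, -2.9]
grip_width: 0.0
```

Run:
```python
from h import *
arm()
```

```text
clk 18.18 tip [0.5522 0.173  0.0491] down [-0.002  0.011 -1.   ] yaw z 0.0673 F [-0.05 11.87 -2.89]
arm th 0.2047 yaw err (turn needed) 0.0432 roller lateral tool z 0.003 Fy tool 11.81 Fz tool 0.75 tilt [ 0.     -0.001  -0.0107]
```

Emit:
arm_command --moves '[0,-0.0008,0.0008,0.016,0,-0.008,1,0,-0.0008,0.0008,0.016,0,-0.008,1,0,-0.0008,0.0008,0.016,0,-0.008,1,0,-0.0008,0.0008,0.016,0,-0.008,1,0,-0.0008,0.0008,0.016,0,-0.008,1]'

```text
clock: 18.6
eef_pos: [0.5552, 0.1793, 0.222]
tool_rot: [0.001, 0.709, -0.001, 0.706]
ft_force: [-0.1, 9.6, -2.3]
grip_width: -0.0003
```

Run:
```python
from h import *
arm()
```

```text
clk 18.6 tip [0.5544 0.1794 0.049 ] down [-0.005  0.001 -1.   ] yaw z -0.0025 F [-0.05  9.56 -2.3 ]
arm th 0.1539 yaw err (turn needed) 0.0242 roller lateral tool z 0.0027 Fy tool 9.56 Fz tool -0.07 tilt [ 0.     -0.0045 -0.0008]
```

Emit:
arm_command --moves '[0,-0.0006,0.0008,0.013,-0.001,-0.004,1,0,-0.0006,0.0008,0.013,-0.001,-0.004,1,0,-0.0006,0.0008,0.013,-0.001,-0.004,1,0,-0.0006,0.0008,0.013,-0.001,-0.004,1,0,-0.0006,0.0008,0.013,-0.001,-0.004,1]'

```text
clock: 19.02
eef_pos: [0.5587, 0.1861, 0.222]
tool_rot: [0.023, 0.707, -0.019, 0.706]
ft_force: [1.3, 8.0, -2.3]
grip_width: 0.0002
```

Run:
```python
from h import *
arm()
```

```text
clk 19.02 tip [0.5584 0.187  0.049 ] down [-0.001  0.005 -1.   ] yaw z -0.0594 F [ 1.32  7.96 -2.27]
arm th 0.0906 yaw err (turn needed) 0.0306 roller lateral tool z 0.0007 Fy tool 8.01 Fz tool 0.85 tilt [ 0.     -0.0016 -0.0052]
```

Slower for the last 9 mm.

Emit:
arm_command --moves '[0,-0.0009,0.0003,0.01,0,-0.004,1,0,-0.0009,0.0003,0.01,0,-0.004,1,0,-0.0009,0.0003,0.01,0,-0.004,1,0,-0.0009,0.0003,0.01,0,-0.004,1,0,-0.0009,0.0003,0.01,0,-0.004,1]'

```text
clock: 19.43
eef_pos: [0.5602, 0.1893, 0.222]
tool_rot: [0.038, 0.707, -0.035, 0.705]
ft_force: [1.3, 6.8, -3.0]
grip_width: 0.0001
```

Run:
```python
from h import *
arm()
```

```text
clk 19.43 tip [0.5599 0.1902 0.049 ] down [-0.002  0.005 -1.   ] yaw z -0.1029 F [ 1.27  6.76 -2.99]
arm th 0.0635 yaw err (turn needed) 0.0142 roller lateral tool z 0.0008 Fy tool 6.84 Fz tool 0.58 tilt [-0.     -0.0022 -0.0046]
```

Emit:
arm_command --moves '[0,-0.0007,0.0003,0.009,0,-0.004,1,0,-0.0007,0.0003,0.009,0,-0.004,1,0,-0.0007,0.0003,0.009,0,-0.004,1,0,-0.0007,0.0003,0.009,0,-0.004,1,0,-0.0007,0.0003,0.009,0,-0.004,1]'

```text
clock: 19.85
eef_pos: [0.5618, 0.1923, 0.222]
tool_rot: [0.051, 0.706, -0.05, 0.704]
ft_force: [1.1, 6.4, -2.3]
grip_width: 0.0
```

Run:
```python
from h import *
arm()
```

```text
clk 19.85 tip [0.5613 0.1926 0.049 ] down [-0.003  0.002 -1.   ] yaw z -0.1429 F [ 1.11  6.41 -2.31]
arm th 0.0419 yaw err (turn needed) -0.0041 roller lateral tool z 0.0007 Fy tool 6.49 Fz tool 0.19 tilt [ 0.     -0.0028 -0.0013]
```

Emit:
arm_command --moves '[0,-0.0006,0.0002,0.005,0,-0.002,1,0,-0.0006,0.0002,0.005,0,-0.002,1,0,-0.0006,0.0002,0.005,0,-0.002,1,0,-0.0006,0.0002,0.005,0,-0.002,1]'

```text
clock: 20.18
eef_pos: [0.5627, 0.1945, 0.222]
tool_rot: [0.058, 0.706, -0.054, 0.704]
ft_force: [1.0, 5.4, -2.6]
grip_width: 0.0
```

Run:
```python
from h import *
arm()
```

```text
clk 20.18 tip [0.5624 0.1954 0.049 ] down [-0.002  0.005 -1.   ] yaw z -0.1588 F [ 1.01  5.35 -2.56]
arm th 0.0178 yaw err (turn needed) 0.004 roller lateral tool z 0.0006 Fy tool 5.43 Fz tool 0.16 tilt [-0.     -0.003  -0.0048]
```

Emit:
arm_command --moves '[0,-0.0004,0,0,0,-0.002,1,0,-0.0002,0,0,0,-0.001,1,0,0,0,0,0,0,1]'

```text
clock: 20.43
eef_pos: [0.5627, 0.1951, 0.2219]
tool_rot: [0.057, 0.706, -0.054, 0.704]
ft_force: [-0.4, 2.9, -0.4]
grip_width: 0.0002
```

Run:
```python
from h import *
arm()
```

```text
clk 20.43 tip [0.5623 0.1958 0.049 ] down [-0.002  0.004 -1.   ] yaw z -0.1572 F [-0.43  2.87 -0.36]
arm th 0.0149 yaw err (turn needed) 0.0086 roller lateral tool z 0.0006 Fy tool 2.77 Fz tool -0.87 tilt [-0.     -0.0028 -0.0034]
```

Emit:
arm_command --moves '[0,0.0005,0,0,0,0,1,0,0.001,0,0,0,0,1,0,0.002,0,0,0,0,1,0,0.004,0,0,0,0,1,0,0.006,0,0,0,0,1,0,0.006,0,0,0,0,1,-0.012,0,0,0,0,0,1,-0.012,0,0,0,0,0,1,-0.012,0,0,0,0,0,1,-0.012,0,0,0,0,0,1,-0.012,0,0,0,0,0,1,0,0,0,0,0,0,1]'

```text
clock: 21.43
eef_pos: [0.5657, 0.2162, 0.2824]
tool_rot: [0.054, 0.707, -0.058, 0.702]
ft_force: [0.6, 0.1, -0.2]
grip_width: -0.0002
```

Run:
```python
from h import *
arm()
im=snap('top','t2.png'); cv2.imwrite('pics/t2z.png',cv2.resize(im[155:295,255:375,::-1],None,fx=4.2,fy=4.2,interpolation=cv2.INTER_CUBIC))
```

```text
clk 21.43 tip [0.5644 0.2152 0.1094] down [-0.007 -0.006 -1.   ] yaw z -0.1587 F [ 0.57  0.09 -0.22]
arm th -0.1483 yaw err (turn needed) 0.1703 roller lateral tool z 0.0034 Fy tool 0.18 Fz tool 0.55 tilt [ 0.     -0.0064  0.0069]
```

View pics/t2z.png

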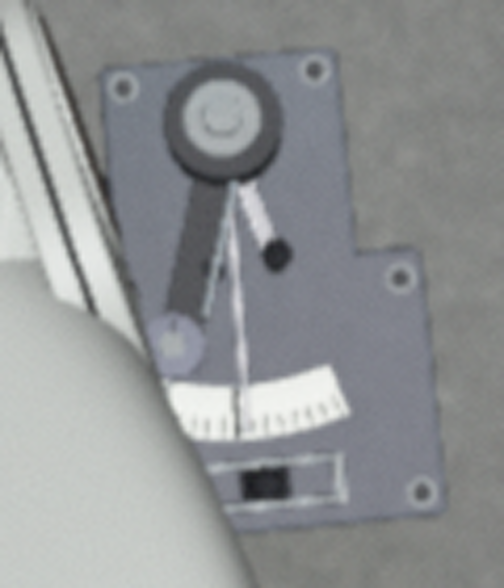

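View pics/hold.png

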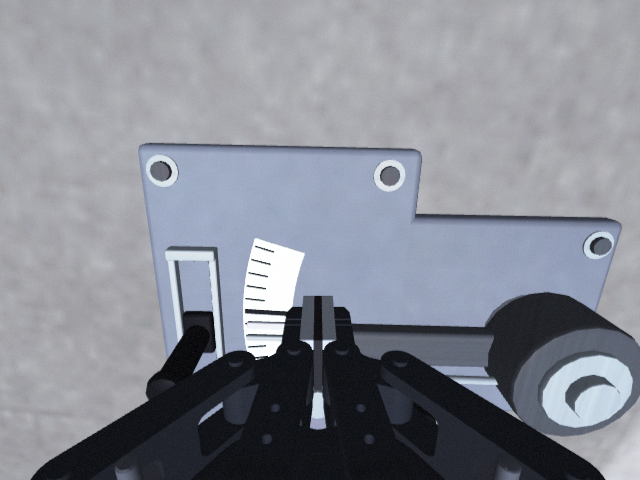

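The needle stands just past the thick mark in the top view, at (240,410) in the zoom. I'll bring the wrist camera over it for a clear reading.

Emit:
arm_command --moves '[-0.01,-0.01,0,0,0,0,1,-0.006,-0.02,0,0,0,0,1,-0.006,-0.025,0,0,0,0,1,-0.006,-0.025,0,0,0,0,1,-0.006,-0.025,0,0,0,0,1,-0.006,-0.025,0,0,0,0,1,-0.004,-0.02,0,0,0,0,1,0,-0.01,0,0,0,0,1,0,0,0,0,0,0,1,0,0,0,0,0,0,1]'

```text
clock: 22.32
eef_pos: [0.5365, 0.0495, 0.3244]
tool_rot: [0.051, 0.711, -0.06, 0.698]
ft_force: [0.4, 0.1, -0.5]
grip_width: 0.0002
```

Run:
```python
from h import *
o,im=wsnap('w7.png'); st()
cv2.imwrite('pics/w7z.png',cv2.resize(im[:240,80:400,::-1],None,fx=2.5,fy=2.5,interpolation=cv2.INTER_CUBIC))
```

```text
clk 22.37 tip [0.5331 0.0479 0.1513] down [-0.019 -0.011 -1.   ] yaw z -0.1559 F [-1.01  0.38  0.27]
```

View pics/w7.png

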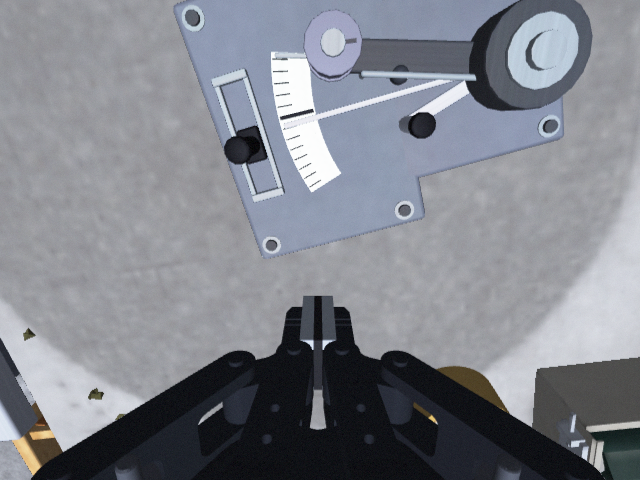

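Run:
```python
from h import *
im=cv2.imread('pics/w7.png'); cv2.imwrite('pics/w7y.png',cv2.resize(im[40:200,260:420],None,fx=3.7,fy=3.7,interpolation=cv2.INTER_CUBIC))
```

```text
(no output)
```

View pics/w7y.png

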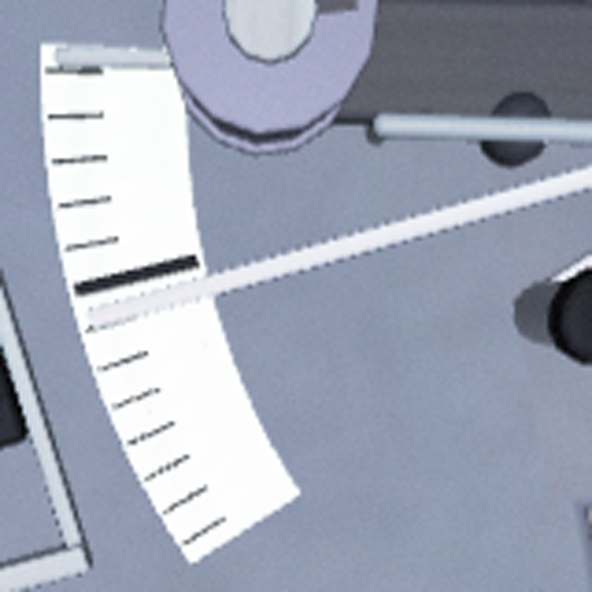

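Run:
```python
from h import *
o=bot.get_obs()
def A(x,y,z):
    p=wray(o,260+x/3.7,40+y/3.7,z); d=p[:2]-H; return round((np.arctan2(d[1],d[0])-2.961)%(2*np.pi),4),np.hypot(*d).round(4)
for q in [(92,318),(205,289),(400,233),(590,180)]: print('needle',A(*q,.024),A(*q,.0235))
for q in [(76,290),(198,262)]: print('mark',A(*q,.015))
for q in [(86,329),(68,247),(120,361)]: print('thin',A(*q,.015))
p=wray(o,422,124,.068); d=p[:2]-H; print('pin',np.arctan2(d[1],d[0])-2.961-.3+2*np.pi,np.hypot(*d))
p=wray(o,333,41,.079); d=p[:2]-H; print('roller',np.arctan2(d[1],d[0])-2.961,np.hypot(*d))
p=wray(o,238,149,.068); print('slide',p.round(4))
# top view pin
p=ray('top',255+277/4.2,155+254/4.2,.068);d=p[:2]-H; print('pin top',np.arctan2(d[1],d[0])-2.961-.3+2*np.pi,np.hypot(*d))
```

```text
needle (np.float64(0.288), np.float64(0.1589)) (np.float64(0.288), np.float64(0.1589))
needle (np.float64(0.2928), np.float64(0.1356)) (np.float64(0.2928), np.float64(0.1356))
needle (np.float64(0.2953), np.float64(0.0962)) (np.float64(0.2953), np.float64(0.0961))
needle (np.float64(0.3052), np.float64(0.0591)) (np.float64(0.3052), np.float64(0.0589))
mark (np.float64(0.25), np.float64(0.1615))
mark (np.float64(0.253), np.float64(0.1359))
thin (np.float64(0.2984), np.float64(0.1617))
thin (np.float64(0.1984), np.float64(0.1612))
thin (np.float64(0.3492), np.float64(0.157))
pin 0.27420356045015293 0.07542184811200768
roller -0.005447529981824406 0.11980801574966353
slide [0.4919 0.1229 0.068 ]
pin top 0.3012281470066789 0.07600827824263408
```

Needle reads about 0.288 rad against the mark at 0.25, so it stands beyond, and the arm is at rest. That means slide to the high end. I'll go to the slide pin's low-end side.

Run:
```python
from h import *
go(.4877,.157,.14,.12)
o,t,Rm=st(); print('fix tilt',(Rm.T@np.cross(Rm[:,0],[0,0,-1])).round(4))
```

```text
clk 22.37 tip [0.5331 0.0479 0.1513] down [-0.019 -0.011 -1.   ] yaw z -0.1559 F [-1.01  0.38  0.27]
shift tool [ 0.0109  0.1009 -0.0616] turn -0.2759
clk 22.37 tip [0.5331 0.0479 0.1513] down [-0.019 -0.011 -1.   ] yaw z -0.1559 F [-1.01  0.38  0.27]
fix tilt [-0.     -0.0174  0.0143]
```

Emit:
arm_command --moves '[0,0.01,-0.006,0,-0.003,0.002,1,0,0.02,-0.012,0,-0.003,0.002,1,0,0.022,-0.014,0,-0.003,0.002,1,0,0.022,-0.014,0,-0.003,0.002,1,0,0.018,-0.01,0,-0.003,0.002,1,0,0.008,-0.006,0,-0.003,0.002,1,0,0,0,-0.07,0,0,1,0,0,0,-0.09,0,0,1,0,0,0,-0.08,0,0,1,0,0,0,-0.035,0,0,1,0,0,0,0,0,0,1]'

```text
clock: 23.28
eef_pos: [0.4839, 0.1787, 0.3192]
tool_rot: [-0.053, 0.707, 0.054, 0.703]
ft_force: [-0.2, 0.2, -0.4]
grip_width: -0.0004
```

Run:
```python
from h import *
go(.4877,.157,.04,.12)
o,t,Rm=st(); print('fix tilt',(Rm.T@np.cross(Rm[:,0],[0,0,-1])).round(4))
```

```text
clk 23.28 tip [0.483  0.179  0.1462] down [-0.005  0.001 -1.   ] yaw z 0.1521 F [-0.23  0.25 -0.43]
shift tool [ 0.1062 -0.0227  0.0018] turn 0.0321
clk 23.28 tip [0.483  0.179  0.1462] down [-0.005  0.001 -1.   ] yaw z 0.1521 F [-0.23  0.25 -0.43]
fix tilt [-0.     -0.0047 -0.0022]
```

Emit:
arm_command --moves '[0.008,-0.003,0,0.005,0,0,1,0.012,-0.003,0,0.006,-0.001,0,1,0.014,-0.003,0,0.006,-0.001,0,1,0.014,-0.003,0,0.006,-0.001,0,1,0.014,-0.002,0,0.006,0,0,1,0.014,0,0,0.003,0,0,1,0.012,0,0,0,0,0,1,0.008,0,0,0,0,0,1,0.005,0,0,0,0,0,1,0,0,0,0,0,0,1]'

```text
clock: 24.12
eef_pos: [0.4837, 0.1668, 0.209]
tool_rot: [-0.039, 0.707, 0.04, 0.705]
ft_force: [-0.0, 0.3, 0.5]
grip_width: 0.0001
```

```bash
cat >> h.py <<'E'
def sl():
    o,t,Rm=st(); e=H+.188*np.array([-np.cos(.12),-np.sin(.12)])+.025*np.array([np.sin(.12),-np.cos(.12)])
    d=Rm[:2].T@(e-t[:2]); print('to contact-at-high-end along -y',round(-d[1]-.018,4),'lat z',round(d[2],4),'Fy',round(float(Rm[:,1]@o['ft_force']),2),'fix tilt',(Rm.T@np.cross(Rm[:,0],[0,0,-1])).round(4))
E
python3 - <<'E'
from h import *
sl(); wsnap('w8.png')
E
```

```text
clk 24.12 tip [0.4832 0.167  0.036 ] down [-0.003  0.001 -1.   ] yaw z 0.1123 F [-0.02  0.34  0.55]
to contact-at-high-end along -y 0.0484 lat z 0.0028 Fy 0.35 fix tilt [ 0.     -0.003  -0.0016]
```

View pics/w8.png

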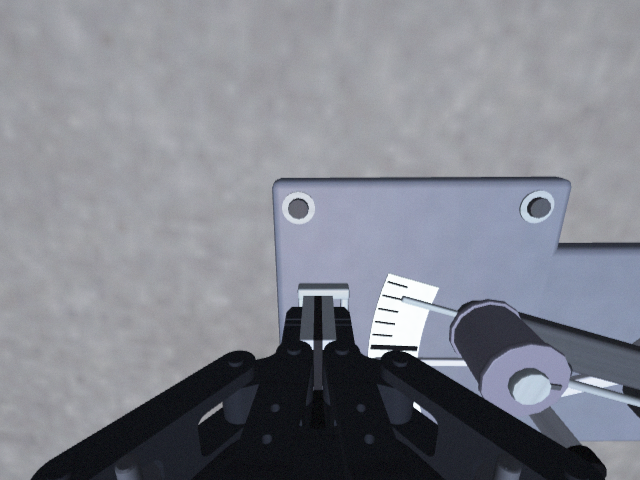

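The fingers stand in line behind the slide pin, over the end of the slide frame at (322,290). I'll push toward the high end.

Emit:
arm_command --moves '[0,-0.004,0.001,0,0,0,1,0,-0.005,0.001,0,0,0,1,0,-0.005,0.001,0,0,0,1,0,-0.004,0,0,0,0,1,0,-0.002,0,0,0,0,1,0,-0.002,0,0,0,0,1,0,-0.002,0,0,0,0,1,0,-0.002,0,0,0,0,1,0,-0.002,0,0,0,0,1,0,-0.002,0,0,0,0,1,0,-0.002,0,0,0,0,1,0,-0.002,0,0,0,0,1,0,-0.002,0,0,0,0,1]'

```text
clock: 25.25
eef_pos: [0.4934, 0.1292, 0.213]
tool_rot: [-0.037, 0.704, 0.042, 0.708]
ft_force: [-0.3, 1.6, -1.3]
grip_width: 0.0001
```

Run:
```python
from h import *
sl()
```

```text
clk 25.25 tip [0.4942 0.1304 0.04  ] down [ 0.004  0.007 -1.   ] yaw z 0.1128 F [-0.26  1.65 -1.25]
to contact-at-high-end along -y 0.0108 lat z -0.0041 Fy 1.66 fix tilt [ 0.      0.0052 -0.0064]
```

Emit:
arm_command --moves '[0,-0.002,-0.0005,0,0,-0.001,1,0,-0.002,-0.0005,0,0,-0.001,1,0,-0.002,-0.0005,0,0,-0.001,1,0,-0.0015,-0.0005,0,0,-0.001,1,0,-0.0015,0,0,0,-0.001,1]'

```text
clock: 25.67
eef_pos: [0.4933, 0.12, 0.2134]
tool_rot: [-0.038, 0.703, 0.042, 0.709]
ft_force: [-0.3, 8.2, -1.0]
grip_width: -0.0
```

Emit:
arm_command --moves '[0,-0.0015,0,0,0,-0.001,1,0,-0.0015,0,0,0,-0.001,1]'

```text
clock: 25.83
eef_pos: [0.4933, 0.1191, 0.2134]
tool_rot: [-0.037, 0.703, 0.045, 0.708]
ft_force: [-0.4, 6.4, -0.4]
grip_width: -0.0001
```

Run:
```python
from h import *
sl()
```

```text
clk 25.83 tip [0.4945 0.1212 0.0404] down [ 0.006  0.012 -1.   ] yaw z 0.1157 F [-0.4   6.38 -0.36]
to contact-at-high-end along -y 0.0016 lat z -0.0034 Fy 6.38 fix tilt [-0.      0.0079 -0.0115]
```

Emit:
arm_command --moves '[0,-0.002,0,0,0,-0.003,1,0,-0.002,0,0,0,-0.003,1]'

```text
clock: 26.0
eef_pos: [0.4935, 0.1181, 0.2135]
tool_rot: [-0.036, 0.703, 0.048, 0.708]
ft_force: [-0.4, 11.1, -1.1]
grip_width: 0.0001
```

Run:
```python
from h import *
sl()
```

```text
clk 26.0 tip [0.4944 0.1212 0.0405] down [ 0.006  0.018 -1.   ] yaw z 0.1191 F [-0.43 11.13 -1.1 ]
to contact-at-high-end along -y 0.0015 lat z -0.0034 Fy 11.08 fix tilt [-0.      0.0077 -0.017 ]
```

Emit:
arm_command --moves '[0,0.001,0,0,0,0.001,1,0,0.003,0,0,0,0.002,1,0,0.005,0,0,0,0.002,1,0,0.006,0,0,0,0,1,-0.01,0,0,0,0,0,1,-0.015,0,0,0,0,0,1,-0.015,0,0,0,0,0,1,-0.015,0,0,0,0,0,1,-0.02,0,0,0,0,0,1,-0.02,0,0,0,0,0,1,-0.02,0,0,0,0,0,1,-0.02,0,0,0,0,0,1,0,0,0,0,0,0,1]'

```text
clock: 27.08
eef_pos: [0.4884, 0.1305, 0.3584]
tool_rot: [-0.037, 0.706, 0.047, 0.706]
ft_force: [0.8, 0.3, 0.0]
grip_width: 0.0003
```

Run:
```python
from h import *
st(); wsnap('w9.png'); im=snap('top','t3.png'); snap('side','s3.png')
```

```text
clk 27.08 tip [0.4883 0.1329 0.1854] down [-0.     0.014 -1.   ] yaw z 0.1191 F [0.76 0.25 0.01]
```

View pics/w9.png

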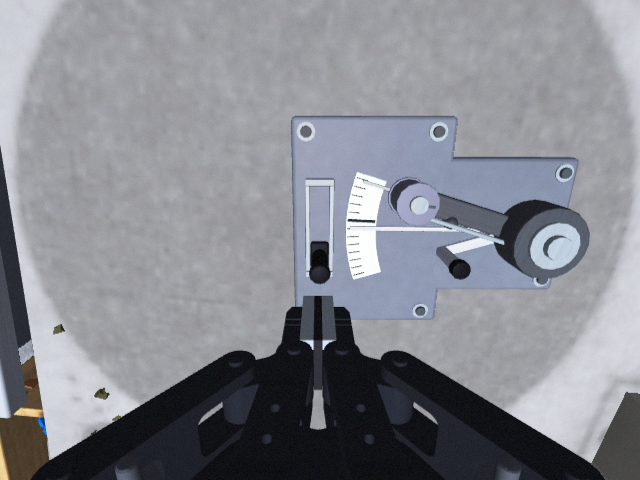

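View pics/t3.png

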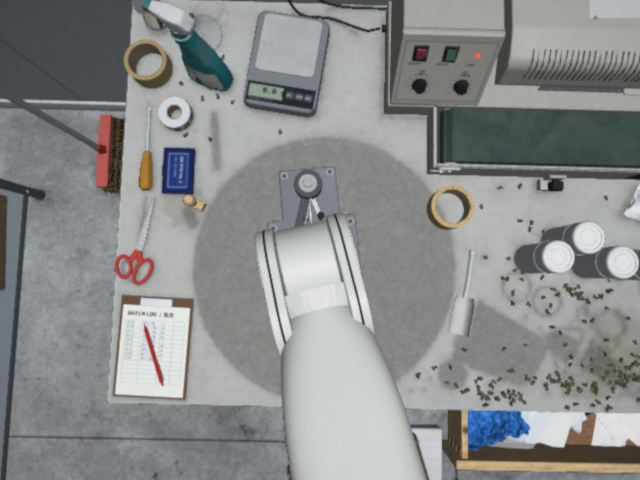

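Run:
```python
from h import *
o=bot.get_obs()
p=wray(o,319.5,274,.068); z=H+.188*np.array([-np.cos(.12),-np.sin(.12)]); print('slide travel',(p[:2]-z)@np.array([np.sin(.12),-np.cos(.12)]))
for q in [(352,228.5),(378,229.5)]:
    p=wray(o,*q,.024); d=p[:2]-H; print('needle',np.arctan2(d[1],d[0])-2.961+2*np.pi)
p=wray(o,361,221,.015); d=p[:2]-H; print('mark',np.arctan2(d[1],d[0])-2.961+2*np.pi)
p=wray(o,419.5,204.5,.079); d=p[:2]-H; print('roller',np.arctan2(d[1],d[0])-2.961)
bot.job_done()
```

```text
slide travel 0.02254219825927182
needle 0.28213577801940737
needle 0.28586672188867723
mark 0.25094375862066176
roller 0.002346135437912622
the job is handed in; nothing more can be done
```

I finished the spring check and handed the job in at about 27 s of the 58 s allowed. The needle stands at about 0.285 rad, beyond the thick mark, so I pushed the slide to the high end.

- **Needle reset:** I brought the needle down by its pin with the closed fingers until it met the resting arm. The force stepped up to about 4 N, and the needle then lay within about 0.01 rad of 0.
- **Load test:** I pushed the roller up the scale with the closed fingertips. The wrist force stayed between 13.8 and 15.8 N, averaging 14.8 N, over 1.5 s. No reading passed 16 N at any time.
- **Return:** I backed the arm down at about 5–18 mm/s, with the fingers on the roller until it was at rest. It now measures about 0.00 rad.
- **Reading and slide:** The needle read 0.282–0.293 rad across its scale end in two wrist pictures, against the mark at 0.25. The fingers stopped moving against the slide at 6–11 N, so it is on its stop.

**Checks that disagreed:**
- The camera puts the slide travel at 22.5 mm instead of 25 mm. I put this down to calibration error and went by the force at the stop.
- The needle angle worked out from its pin came out at 0.274 rad (wrist view) and 0.301 rad (top view). Both are still beyond the mark.

The scoop, tape roll and stamp look unmoved in the last top picture. At hand-in the fingertips were about 185 mm above the table, touching nothing.

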